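# Close a recording headstage over its culture chip under the video microscope

### The arm

A 6-joint arm with a two-finger parallel gripper is mounted at the origin on the work surface. World frame = base frame: x ahead of the robot, y to its left, z up, the work surface at z = 0. Lengths are in m, angles in degrees, forces in N, time in s.
With the tool pointing down it reaches from about 0.35 to 0.8 m from the base axis. Payload 7.3 kg.
Tool frame: the origin (TCP) lies midway between the tips of the shut fingers; the grasp point (between the pads) lies 19 mm behind it; z points along the fingers, y is the line along which they close (so a half turn about z gives the same grasp; the last joint's range is limited). The gripper opens to 85 mm and grips with 20 to 120 N. Pads are 22 mm wide; open, the fingers measure 114 mm over their backs; the gripper's body (76 mm by 85 mm) begins 54 mm behind the grasp point. The pads swing forward as they close: fully open they stand 13 mm farther back than shut.
Start: joints at [60.676, 19.595, 87.324, -0, 73.075, -8.365], TCP at [0.188, 0.49, 0.231] pointing down, gripper open.
Joint ranges: [-145.02, 145.02], [-44.19, 115.74], [2.07, 154.8], [-57.11, 237.11], [16.16, 152.29], [-177.93, 177.93]. Speed limits (degrees/s): [147.25, 147.25, 180, 180, 180, 180].

### API

Orientations are given as [roll, pitch, yaw] about the fixed x, y, z axes, in that order (R = Rz(yaw) Ry(pitch) Rx(roll)).
In Python, from workcell import robot, kin, status, cams gives the robot as it stands. Calls block until the motion is done:
- robot.reach(position, orientation): joint-space move of the TCP to a pose.
- robot.move_linear(position, orientation=None, feed=0.15, f_stop=None): straight line of the TCP; orientation=None keeps the orientation; feed is the mean speed in m/s. With f_stop (N) it stops when the force on the tool has changed by that much, and returns True; else False.
- robot.move_joints(angles): joint-space move.
- robot.move_gripper(opening, grip_force=None): finger opening in m; grip_force is the grip in N (None keeps the last); returns when the fingers have stopped.
- robot.dwell(seconds).
- kin.inverse_kinematics(position, orientation): joint angles nearest the present ones, or None.
- status.sense(): the state.
- cams.grab_frame(name): name is "scene" or "top" or "wrist"; returns the picture (384x512x3 uint8, red, green, blue); there is no depth.
- cams.camera_params(name): a dict with "mtx" (3x3 intrinsics, pixels), "k1" (the pictures are not rectified: a ray, as slopes to the right and down, at radius r is drawn at 1 + k1 r^2 times it, then the intrinsics apply), "world_from_camera" (4x4, takes a point from camera to world coordinates). Camera axes: x right, y up, looking along -z (the intrinsics and any distortion apply to the point x, -y, -z); pixel columns grow to the right and rows downward; lengths in m; the calibration is good to about 2 mm. A picture is of the moment at which its call begins: read the wrist's pose just before it. camera_params takes no time and is no camera call; for the wrist camera it gives the pose at the moment of the call.
A pose or a line that the arm cannot do raises robot.Unreachable and nothing moves.
- robot.job_done(): hands the job in; it is judged then, once.
The state is a dict: "clock": time; "joint_positions": joint angles; "dq": joint speeds; "joint_torque": joint torques, N m; "eef_pos": TCP position; "orientation": TCP orientation; "contact_force": force on the tool from outside, world axes, zero at the start; "wrist_torque": the same for the moment, N m; "width": finger opening in m; "gripper_force": force on a finger pad.
Only numpy, scipy, OpenCV 4.12 (cv2) and the standard library are available. Lean on these libraries where they do the work, as an engineer would, in place of code of your own. Each camera call takes 0.05 s, during which the arm holds its last target. There are 200 camera calls.

### The job

A culture chip has just been laid in the recording headstage under the video microscope; close it up for recording. Fold the hinged contact frame down flat on the chip, then swing the clamp lever right over onto the frame to lock it, and put the white cap squarely on the chip's round well, fully down. Do not knock the microscope, and leave the other things on the bench where they are.

Things in the scene. Friction and masses are not known exactly. Their poses are not given: they have to be found in the camera images.
- headstage: Recording headstage, fixed to the bench under the microscope lens: a flat black block, 120 (x) by 110 (y) by 20 mm high, a 49 mm square glass chip in the middle of its top. Origin: centre of its underside, on the bench. Its x axis points away from the robot (yaw within 0.3 rad), y to the left, z up. A 30 mm long connector block, lower than its top, adjoins its far side.
- well_top (a point): Centre of the upper rim of the round glass well that rises from the chip: white rim, 24 mm outside, 20 mm inside, 18 mm high; the rim is 38.5 mm above the headstage's underside, over its origin. The cap rests on this rim.
- frame (a joint): Angle of the contact frame, rad: 0 = folded down flat on the chip, growing as it opens. It starts about upright (1.65 to 1.95); stops at 0 and 2.05. Stiff hinge: it stays where it is left; about 1.5 N at its free edge moves it. Can be pushed over from its outer (left) side. It cannot be closed while the lever is shut.
- frame_hinge (a point): Middle of the frame's hinge line, which runs along the headstage's x axis at y = +46 mm, 22 mm above the bench. The frame is an aluminium plate 84 (x) by 84 mm, 5 mm thick, with a 40 mm square window 26 to 66 mm from the hinge for the well. Shut, it reaches to -y, its top 3.5 mm above the hinge line; open, that face is the outer one, to +y. Steel ears at both ends of the hinge are 27.5 mm high.
- frame_edge (a point): Middle of the frame's free edge, on the top (outer) face, 84 mm from the hinge. A tab 26 mm wide sticks out 9 mm beyond the edge.
- lever (a joint): Angle of the clamp lever, rad: 0 = lying flat over the frame, locked; growing as it opens. It starts standing up and leaning outward to the right (1.75 to 2.2); stops at 0 and 2.35. It stays where it is left; about 1.5 N at its grip moves it. Can be pushed over from its outer (right) side. Shut before the frame is down, it bars the frame's way.
- lever_pivot (a point): Pivot of the clamp lever, parallel to the headstage's x axis: at x = -34 mm (towards the robot), y = -49 mm, 29.7 mm above the bench, in a steel fork 36 mm high. The lever is a steel bar 12 mm wide (x), 7 mm thick, centred on the pivot; it reaches 54 mm from it, towards +y when shut, its underside then just over the frame.
- lever_grip (a point): Centre of the lever's black round grip, a cylinder of 12 mm diameter and 24 mm length lying parallel to the headstage's x axis, 58 mm from the pivot and 4 mm above the bar's middle plane when shut.
- cap: The well's cap: plain white plastic, round, 34 mm outside diameter, 15 mm high, closed at the top (4 mm thick), open below, inside 28 mm wide and 11 mm deep; 12 to 23 g. Origin: centre of its open rim, which is its underside; z up. It lies open side down on the bare bench to the robot's right. On the well its origin is 27.5 mm above the bench.
- scope: Video microscope on a boom stand, fixed. Origin: on the bench straight below the lens. Black ring light of 68 mm diameter, underside 210 mm above the bench; 52 mm barrel and camera above it, to 470 mm. A boom at 379 mm leads to a 28 mm pole with a 200 mm square foot, 18 mm high, centred 120 mm to its +x and 270 mm to its +y side (x points away from the robot, yaw within 0.12).
- dish: Bystander: closed clear Petri dish, 60 mm diameter, 14 mm high. Origin: centre of its underside.
- forceps: Bystander: steel forceps lying flat, 135 mm long along their x axis, 8 mm high. Origin near their middle.
- slidebox: Bystander: closed grey slide box, 87 by 102 by 33 mm. Origin: centre of its underside.
- reagent: Bystander: small glass bottle with a blue cap, 48 mm diameter, 95 mm high. Origin: centre of its underside.
There are look-alikes about, which are no part of the job. Of the things like the cap, leave any that is black; of the rest the smaller one is meant.

How it is judged (in metres and radians):
On the way, in this order (a step that is already met when the one before it is completed fails the run):
1. the contact frame is folded down flat (value of joint frame below 0.06 rad), for 0.1 s.
2. the clamp lever is swung over onto the folded frame (value of joint lever below 0.08 rad and value of joint frame below 0.06 rad), for 0.1 s.
At the end, for the whole second after the job is handed in: The frame is flat (within 0.06 rad), the lever is shut over it (within 0.08 rad), and the cap rests upright on the well's rim, open side down, centred within 3.5 mm, its rim 27.5 mm (within 2 mm) above the headstage's underside, level within 0.07 rad, released and still (all of step 2 and horizontal distance between cap and well_top below 0.0035 m and z of cap in the frame of headstage between 0.0255 and 0.0295 m and angle between cap's own z axis and vertical below 0.07 rad and linear speed of cap below 0.01 m/s); the robot touches nothing.
It fails at once if the microscope is knocked (more than 5 N) (contact force between any of the arm, the fingers and scope above 5 N).
It fails at once if a bystander is moved more than 20 mm (distance of any of dish, forceps, slidebox, reagent from where it was at the start of the episode above 0.02 m).
It also fails if it takes over 64 s, if anything falls off the work surface, if the arm or the gripper's body presses on something with over 40 N, if the wrist force passes 120 N, or if a joint passes its speed limit or range.

## Working session

There is one attempt and no reset: what is moved stays moved. The work goes in short steps, each a Python script; the robot and the scene stay as the last script left them, time stands still between calls to the robot, and variables do not carry over. Pictures are saved under pics/ and viewed, at most 10 in all, crops included, and the job is handed in when it is done.

```bash
mkdir -p pics; ls; cat > h.py <<'E'
import numpy as np, cv2
from workcell import robot, kin, status, cams
def grab(name,fn,crop=None,scale=1):
    P=cams.camera_params(name); im=cams.grab_frame(name)[:,:,::-1]
    cv2.imwrite('pics/'+fn+'_raw.png',im); np.save('pics/'+fn+'.npy',P,allow_pickle=True)
    return im,P
def ray(P,u,v):
    K=np.array(P['mtx']);T=np.array(P['world_from_camera'])
    d=np.array([(u-K[0,2])/K[0,0],(v-K[1,2])/K[1,1]]);s=d.copy()
    for _ in range(20): s=d/(1+P['k1']*(s@s))
    return T[:3,3],T[:3,:3]@np.array([s[0],-s[1],-1])
def at(P,u,v,z):
    o,r=ray(P,u,v); return o+r*(z-o[2])/r[2]
def proj(P,X):
    K=np.array(P['mtx']);T=np.array(P['world_from_camera'])
    c=T[:3,:3].T@(np.array(X)-T[:3,3]); s=np.array([c[0],-c[1]])/-c[2]; s=s*(1+P['k1']*(s@s))
    return K[0,0]*s[0]+K[0,2],K[1,1]*s[1]+K[1,2]
def load(fn): return np.load('pics/'+fn+'.npy',allow_pickle=True).item()
E
python3 - <<'E'
from h import *
a,P=grab('scene','s0');b,Q=grab('top','t0')
cv2.imwrite('pics/s0b.png',cv2.resize(a,(800,600),interpolation=2));cv2.imwrite('pics/t0b.png',cv2.resize(b,(800,600),interpolation=2))
for p in(P,Q): print(p)
print(status.sense())
E
```

```text
pics
{'mtx': array([[376.49070135,   0.        , 253.74555097],
       [  0.        , 376.49070135, 189.01957521],
       [  0.        ,   0.        ,   1.        ]]), 'k1': -0.10938978107908234, 'world_from_camera': array([[ 0.86297001, -0.37785022,  0.33542805,  0.86909767],
       [ 0.50497039,  0.66728562, -0.54748041, -0.55536059],
       [-0.01696072,  0.64184041,  0.76665065,  0.80621386],
       [ 0.        ,  0.        ,  0.        ,  1.        ]])}
{'mtx': array([[354.69743665,   0.        , 253.72094904],
       [  0.        , 354.69743665, 185.84038429],
       [  0.        ,   0.        ,   1.        ]]), 'k1': 0.0020659566412518865, 'world_from_camera': array([[-6.92063935e-03,  9.84545501e-01, -1.74992175e-01,
         3.51156518e-01],
       [-9.99975712e-01, -6.95818436e-03,  3.99001637e-04,
        -2.10355676e-02],
       [-8.24792550e-04,  1.74990686e-01,  9.84569743e-01,
         1.25404489e+00],
       [ 0.00000000e+00,  0.00000000e+00,  0.00000000e+00,
         1.00000000e+00]])}
{'clock': 0.1, 'joint_positions': array([ 6.06777960e+01,  1.96323523e+01,  8.73726754e+01, -2.01772196e-03,
        7.30754561e+01, -8.36568344e+00]), 'dq': array([ 0.0324023 , -0.08566558, -0.16533874,  0.00097064, -0.03380675,
        0.01207572]), 'joint_torque': array([ 2.10804810e-04, -4.34448874e+01, -2.46486479e+01, -2.59625658e-04,
        4.61262069e-03,  2.08584765e-05]), 'eef_pos': array([0.18758149, 0.48994879, 0.2306907 ]), 'orientation': array([-1.79920092e+02, -9.80065724e-03,  1.59044061e+02]), 'contact_force': array([ 0.35454914, -0.36365781,  0.50235364]), 'wrist_torque': array([0.00229332, 0.00588186, 0.02741093]), 'gripper_force': 0.0, 'width': 0.085406089054961}
```

View pics/s0b.png

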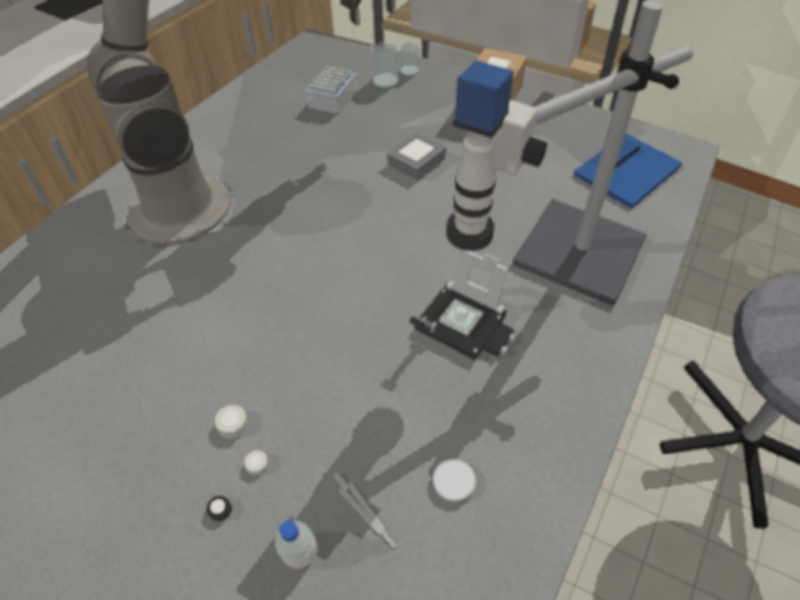

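View pics/t0b.png

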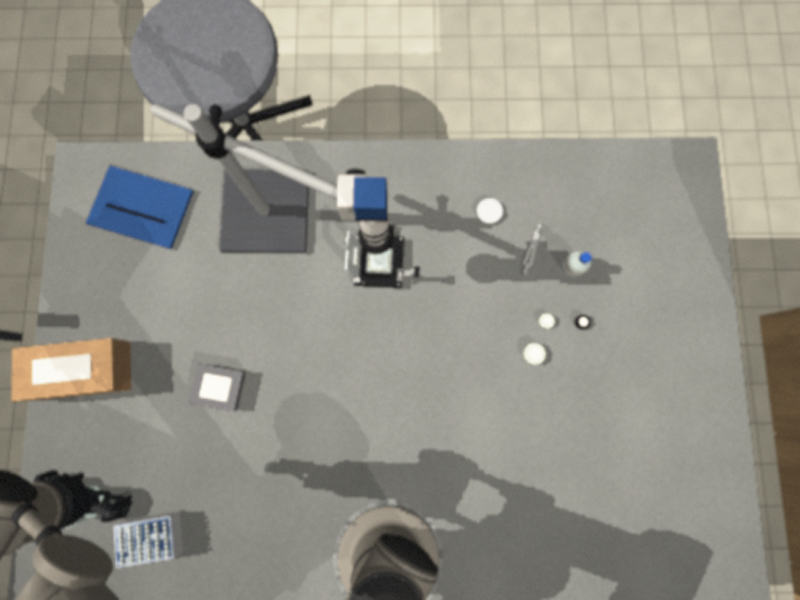

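The scene shows the headstage (scene 462,318; top 379,262), small white cap (scene 255,461; top 547,321), larger white look-alike at (230,419), a black one at (218,508). Lever stands on the right near side; frame stands left. I'll enlarge both views.

```bash
python3 - <<'E'
from h import *
a=cv2.imread('pics/s0_raw.png');b=cv2.imread('pics/t0_raw.png');P=load('s0');Q=load('t0')
c1=cv2.resize(a[150:235,255:340],(400,400),interpolation=2);c2=cv2.resize(b[135:195,210:270],(400,400),interpolation=2)
c3=cv2.resize(a[255:335,130:180],(125,200),interpolation=2)
cv2.imwrite('pics/c.png',np.hstack([c1,c2]))
s=512/800
for n,(p,z) in {'cap':((255,461),.012),'big':((230,419),.015)}.items(): print(n,at(P,p[0]*s,p[1]*s,z))
print('capT',at(Q,547*s,321*s,.015),'bigT',at(Q,535*s,353*s,.02),'blk',at(Q,583*s,321*s,.015))
print('wellT',at(Q,379*s,262*s,.0385),'wellS',at(P,462*s,316*s,.0385))
# white blob centroids near cap
for im,Pp,c in((a,P,(163,295)),(b,Q,(350,205)),(b,Q,(342,226)),(a,P,(147,268))):
    x,y=c;w=im[y-12:y+12,x-12:x+12].min(2)>165
    v,u=np.nonzero(w);uc,vc=u.mean()+x-12,v.mean()+y-12
    A=w.sum();print(uc,vc,A,at(Pp,uc,vc,.013), 'width',np.ptp(u)+1,np.ptp(v)+1)
E
```

```text
cap [ 0.50127821 -0.3595432   0.012     ]
big [ 0.42660595 -0.32617743  0.015     ]
capT [ 0.49907227 -0.35947211  0.015     ] bigT [ 0.42735686 -0.32763606  0.02      ] blk [ 0.4985102  -0.44033348  0.015     ]
wellT [0.63226879 0.01722787 0.0385    ] wellS [0.6499027 0.007816  0.0385   ]
163.16901408450704 294.3521126760563 142 [ 0.5006305 -0.3585038  0.013    ] width 14 13
349.4767441860465 204.8953488372093 86 [ 0.50125269 -0.35800189  0.013     ] width 10 11
341.4759036144578 226.06024096385542 166 [ 0.4273251  -0.32613412  0.013     ] width 14 15
146.86852589641435 267.22709163346616 251 [ 0.42316645 -0.32407884  0.013     ] width 19 17
```

View pics/c.png

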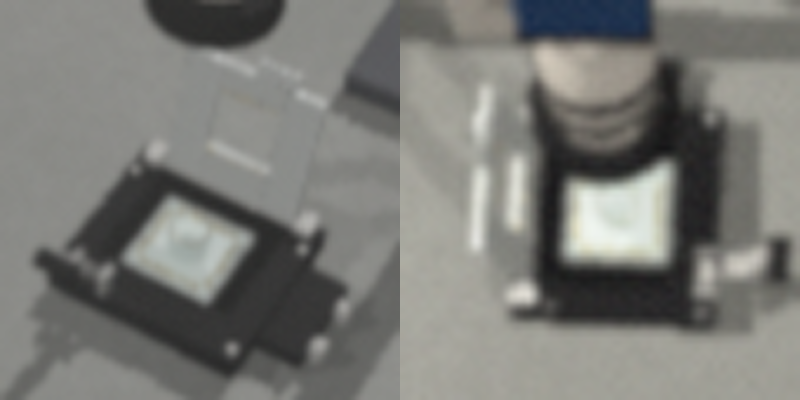

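Left crop: block corners (45,262),(140,155),(323,235),(235,372); chip corners (122,250),(170,193),(257,238),(208,307); frame upright with free edge (215,55)–(325,105). Right crop: chip near corners (162,265),(270,268); lever pivot ~(305,270), grip (378,260).

```bash
cat > fit.py <<'E'
from h import *
from scipy.optimize import least_squares
P=load('s0');Q=load('t0')
S=lambda u,v:(255+(u+.5)/4.706-.5,150+(v+.5)/4.706-.5)
T=lambda u,v:(210+(u+.5)/6.667-.5,135+(v+.5)/6.667-.5)
c=.0245
obs=[(P,S(140,155),(-.06,.055,.02)),(P,S(323,235),(.06,.055,.02)),(P,S(235,372),(.06,-.055,.02)),
(P,S(122,250),(-c,-c,.0205)),(P,S(170,193),(-c,c,.0205)),(P,S(257,238),(c,c,.0205)),(P,S(208,307),(c,-c,.0205)),
(Q,T(162,265),(-c,c,.0205)),(Q,T(270,268),(-c,-c,.0205))]
W=lambda q,X:np.array([q[0]+np.cos(q[2])*X[0]-np.sin(q[2])*X[1],q[1]+np.sin(q[2])*X[0]+np.cos(q[2])*X[1],X[2]])
def res(q): return np.concatenate([np.array(proj(p,W(q,X)))-uv for p,uv,X in obs])
r=least_squares(res,[.63,.01,0],loss='soft_l1');q=r.x
if __name__=='__main__':
    print(q,np.degrees(q[2]));print(res(q).reshape(-1,2).round(1))
    for nm,uvs in (('P',[S(215,55),S(325,105)]),):
        for sx,uv in zip((-.042,.042),uvs):
            f=lambda a:np.array(proj(P,W(q,(sx,.046-.084*np.cos(a)+.0035*np.sin(a),.022+.084*np.sin(a)+.0035*np.cos(a)))))-uv
            print('frame',[(a,f(a).round(1)) for a in (1.6,1.75,1.9)])
    for a in (1.75,1.95,2.2):
        g=W(q,(-.034,-.049+.058*np.cos(a)-.004*np.sin(a),.0297+.058*np.sin(a)+.004*np.cos(a)))
        print('grip',a,g,np.array(proj(P,g))-S(45,258),np.array(proj(Q,g))-T(378,260))
    o,rr=ray(Q,240,118);print('ring top',proj(Q,(q[0],q[1],.22)),proj(P,(q[0],q[1],.21)))
E
python3 fit.py; python3 - <<'E'
from h import *
# reach tests
for p,o in (((.62,.12,.12),(180,0,90)),((.62,.12,.12),(180,0,0)),((.62,.15,.1),(-150,0,0)),((.62,.15,.1),(-135,0,0)),((.62,.15,.1),(150,0,0)),((.62,-.15,.1),(135,0,0)),((.62,-.15,.1),(-135,0,0)),((.62,0,.06),(180,-40,0)),((.62,0,.06),(180,-60,0)),((.62,0,.06),(180,-75,0)),((.62,0,.06),(180,-75,90)),((.62,0,.06),(180,75,0))):
    r=kin.inverse_kinematics(p,o);print(p,o,None if r is None else np.round(r))
E
```

```text
[ 0.64180736  0.01695961 -0.04788936] -2.743858378342848
[[ 0.4 -2. ]
 [ 0.4 -0.9]
 [-0.4 -0.9]
 [ 0.7  2.4]
 [-0.2  2.3]
 [-2.6  0.4]
 [-1.2 -1.6]
 [ 1.7 -1.7]
 [-0.7 -1.6]]
frame [(1.6, array([-8.6,  0.9])), (1.75, array([-6.3, -1.5])), (1.9, array([-4.1, -3.3]))]
frame [(1.6, array([-2.7,  3.2])), (1.75, array([-0.6,  0.6])), (1.9, array([ 1.3, -1.4]))]
grip 1.75 [ 0.60481733 -0.04461445  0.0860582 ] [ 6.77719128 -6.59633076] [-5.78423567 -1.25045062]
grip 1.95 [ 0.60429496 -0.05551405  0.08209894] [ 4.41381676 -2.62534066] [-2.57715361 -0.87256304]
grip 2.2 [ 0.60371186 -0.06768081  0.07423879] [1.74704961 2.69098588] [ 0.94159657 -0.24073459]
ring top (np.float64(240.72883286150517), np.float64(151.01597794994473)) (np.float64(299.41021976415175), np.float64(151.27683016285758))
(0.62, 0.12, 0.12) (180, 0, 90) [ 4. 36. 78. -0. 66.  4.]
(0.62, 0.12, 0.12) (180, 0, 0) [ 4. 36. 78. -0. 66. 94.]
(0.62, 0.15, 0.1) (-150, 0, 0) [-8. 39. 83. 33. 66. 66.]
(0.62, 0.15, 0.1) (-135, 0, 0) [-14.  43.  84.  46.  72.  54.]
(0.62, 0.15, 0.1) (150, 0, 0) [ 20.  46.  69. -29.  78. 119.]
(0.62, -0.15, 0.1) (135, 0, 0) [ -0.  43.  84. -52.  64. 118.]
(0.62, -0.15, 0.1) (-135, 0, 0) [-37.  52.  64.  34.  94.  46.]
(0.62, 0, 0.06) (180, -40, 0) None
(0.62, 0, 0.06) (180, -60, 0) [-13.  42. 131. 166.  53. -88.]
(0.62, 0, 0.06) (180, -75, 0) [-14.  56. 134. 166.  85. -92.]
(0.62, 0, 0.06) (180, -75, 90) [-32.  64.  72.  56. 100. -53.]
(0.62, 0, 0.06) (180, 75, 0) None
```

```bash
cat >> h.py <<'E'
def ori(t,h):  # tool tilted t deg from vertical, pointing along heading h (deg)
    return (180.,float(t),180.+h if h<0 else h-180.)
def ori2(t,h): return (180.,-float(t),float(h))
E
python3 - <<'E'
from h import *
for t in (35,40,45,50):
  for f in (ori,ori2):
    for p,h in (((.60,.12,.1),0),((.61,.0,.04),0),((.60,-.11,.09),0),((.5,-.12,.18),0),((.5,-.36,.0086),-90),((.5,-.36,.0086),-75),((.5,-.36,.0086),-36)):
        r=kin.inverse_kinematics(p,f(t,h));print(t,f.__name__,p,h,None if r is None else np.round(r))
E
```

```text
35 ori (0.6, 0.12, 0.1) 0 None
35 ori (0.61, 0.0, 0.04) 0 None
35 ori (0.6, -0.11, 0.09) 0 None
35 ori (0.5, -0.12, 0.18) 0 [ -33.    9.  122.   47.   26. -162.]
35 ori (0.5, -0.36, 0.0086) -90 None
35 ori (0.5, -0.36, 0.0086) -75 None
35 ori (0.5, -0.36, 0.0086) -36 None
35 ori2 (0.6, 0.12, 0.1) 0 None
35 ori2 (0.61, 0.0, 0.04) 0 None
35 ori2 (0.6, -0.11, 0.09) 0 None
35 ori2 (0.5, -0.12, 0.18) 0 [-33.   9. 122.  47.  26.  18.]
35 ori2 (0.5, -0.36, 0.0086) -90 None
35 ori2 (0.5, -0.36, 0.0086) -75 None
35 ori2 (0.5, -0.36, 0.0086) -36 None
40 ori (0.6, 0.12, 0.1) 0 None
40 ori (0.61, 0.0, 0.04) 0 None
40 ori (0.6, -0.11, 0.09) 0 [-26.  28. 119. 101.  17. 148.]
40 ori (0.5, -0.12, 0.18) 0 [-36.   9. 126.  66.  24. 177.]
40 ori (0.5, -0.36, 0.0086) -90 None
40 ori (0.5, -0.36, 0.0086) -75 None
40 ori (0.5, -0.36, 0.0086) -36 [-46.  38. 121. 160.  20. 101.]
40 ori2 (0.6, 0.12, 0.1) 0 None
40 ori2 (0.61, 0.0, 0.04) 0 None
40 ori2 (0.6, -0.11, 0.09) 0 [-26.  28. 119. 101.  17. -32.]
40 ori2 (0.5, -0.12, 0.18) 0 [-36.   9. 126.  66.  24.  -3.]
40 ori2 (0.5, -0.36, 0.0086) -90 None
40 ori2
[... 855 characters left out ...]
]
50 ori (0.61, 0.0, 0.04) 0 [-12.  38. 127. 164.  36.  95.]
50 ori (0.6, -0.11, 0.09) 0 [-29.  31. 126. 134.  31. 112.]
50 ori (0.5, -0.12, 0.18) 0 [-40.  11. 134. 103.  31. 137.]
50 ori (0.5, -0.36, 0.0086) -90 None
50 ori (0.5, -0.36, 0.0086) -75 None
50 ori (0.5, -0.36, 0.0086) -36 [-47.  43. 127. 166.  40.  93.]
50 ori2 (0.6, 0.12, 0.1) 0 [  7.  29. 125. 193.  25. -97.]
50 ori2 (0.61, 0.0, 0.04) 0 [-12.  38. 127. 164.  36. -85.]
50 ori2 (0.6, -0.11, 0.09) 0 [-29.  31. 126. 134.  31. -68.]
50 ori2 (0.5, -0.12, 0.18) 0 [-40.  11. 134. 103.  31. -43.]
50 ori2 (0.5, -0.36, 0.0086) -90 None
50 ori2 (0.5, -0.36, 0.0086) -75 None
50 ori2 (0.5, -0.36, 0.0086) -36 [-47.  43. 127. 166.  40. -87.]
```

```bash
python3 - <<'E'
from h import *
for t in (30,35,40,45):
  for nm,p in (('pick',(.5,-.36,.0086)),('pick+',(.5,-.36,.1)),('place',(.642,.017,.04)),('place+',(.642,.017,.08)),('frame',(.61,.12,.1)),('frame',(.61,.0,.03)),('lever',(.605,-.12,.09)),('lever',(.61,.02,.04))):
    print(t,nm,[(h,) +tuple(np.round(r[[0,3,4,5]]).astype(int)) for h in range(-180,180,15) if (r:=kin.inverse_kinematics(p,ori2(t,h))) is not None and (nm[0]=='p' and h in(-90,-75,-60,30,45,60,75,90,105) or h in(-90,-60,60,90))])
E
```

```text
30 pick [(-90, np.int64(-30), np.int64(-51), np.int64(34), np.int64(-168)), (30, np.int64(-58), np.int64(41), np.int64(49), np.int64(-28)), (45, np.int64(-58), np.int64(35), np.int64(59), np.int64(-34)), (60, np.int64(-56), np.int64(29), np.int64(68), np.int64(-41)), (75, np.int64(-54), np.int64(23), np.int64(76), np.int64(-49)), (90, np.int64(-52), np.int64(18), np.int64(84), np.int64(-58)), (105, np.int64(-49), np.int64(13), np.int64(90), np.int64(-67))]
30 pick+ [(-75, np.int64(-33), np.int64(-41), np.int64(31), np.int64(164)), (-60, np.int64(-37), np.int64(-34), np.int64(20), np.int64(142)), (30, np.int64(-58), np.int64(36), np.int64(58), np.int64(-19)), (45, np.int64(-58), np.int64(32), np.int64(67), np.int64(-28)), (60, np.int64(-56), np.int64(27), np.int64(77), np.int64(-37)), (75, np.int64(-54), np.int64(23), np.int64(85), np.int64(-46)), (90, np.int64(-52), np.int64(18), np.int64(92), np.int64(-55)), (105, np.int64(-49), np.int64(13), np.int64(98), np.int64(-65))]
30 place [(-90, np.int64(9), np.int64(-33), np.int64(65), np.int64(-155)), (-75, np.int64(9), np.int64(-38), np.
[... 10216 characters left out ...]
nt64(50), np.int64(-34)), (90, np.int64(-17), np.int64(45), np.int64(74), np.int64(-38))]
45 frame [(-90, np.int64(13), np.int64(-47), np.int64(69), np.int64(-141)), (60, np.int64(-29), np.int64(61), np.int64(54), np.int64(-45)), (90, np.int64(-27), np.int64(41), np.int64(76), np.int64(-47))]
45 lever [(-90, np.int64(2), np.int64(-52), np.int64(64), np.int64(-148)), (60, np.int64(-40), np.int64(49), np.int64(67), np.int64(-38)), (90, np.int64(-36), np.int64(35), np.int64(89), np.int64(-46))]
45 lever [(-90, np.int64(15), np.int64(-46), np.int64(71), np.int64(-141)), (60, np.int64(-27), np.int64(62), np.int64(53), np.int64(-44)), (90, np.int64(-25), np.int64(41), np.int64(76), np.int64(-46))]
```

```bash
cat >> h.py <<'E'
HQ=[0.6418,0.0170,-0.0479]
def L(x,y,z):
    c,s=np.cos(HQ[2]),np.sin(HQ[2]); return [HQ[0]+c*x-s*y,HQ[1]+s*x+c*y,z]
HY=np.degrees(HQ[2])
def show(fn,a,b):
    cv2.imwrite('pics/'+fn+'.png',np.hstack([cv2.resize(i,(400,400),interpolation=2) for i in (a,b)]))
E
python3 - <<'E'
from h import *
robot.move_gripper(0.0)
robot.reach(L(-.06,.14,.15),ori2(45,-90+HY))
s=status.sense();print(s['clock'],s['eef_pos'],s['orientation'])
im,P=grab('wrist','w1');cv2.imwrite('pics/w1.png',cv2.resize(im,(800,600),interpolation=2))
print(np.array(P['world_from_camera']).round(3))
E
```

```text
2.8917 [0.58842329 0.16029623 0.15021343] [-179.94433582  -44.97062568  -92.76130489]
[[-0.999 -0.043  0.02   0.59 ]
 [ 0.047 -0.898  0.437  0.201]
 [-0.001  0.437  0.899  0.311]
 [ 0.     0.     0.     1.   ]]
```

View pics/w1.png

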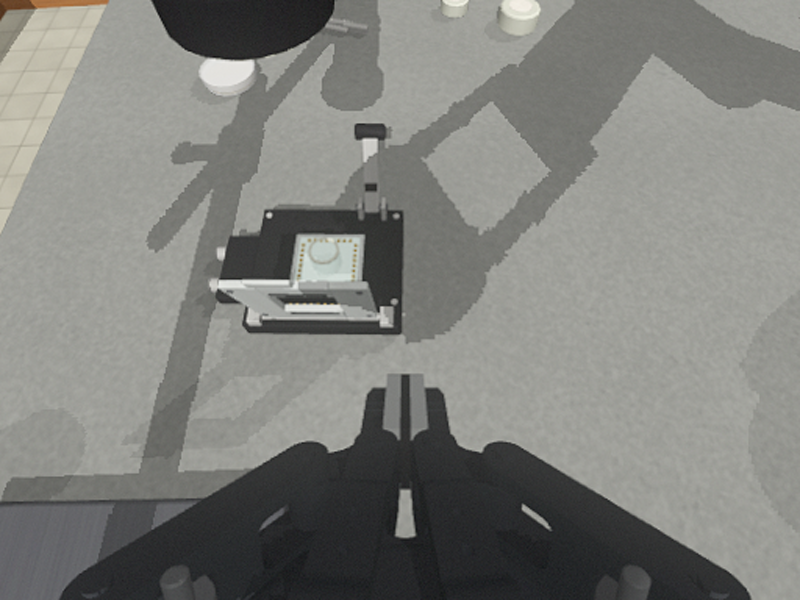

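Wrist view: headstage at (330,270) with chip (297–364, 234–281), well (324,250), frame standing open toward me, lever leaning right with grip (370,131). The camera sits on the upper side of the tool, so I'll use the flipped orientation under the ring. Enlarge.

```bash
python3 - <<'E'
from h import *
a=cv2.imread('pics/w1_raw.png')
cv2.imwrite('pics/w1c.png',cv2.resize(a[75:219,130:274],(600,600),interpolation=cv2.INTER_CUBIC))
E
```

```text
(no output)
```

View pics/w1c.png

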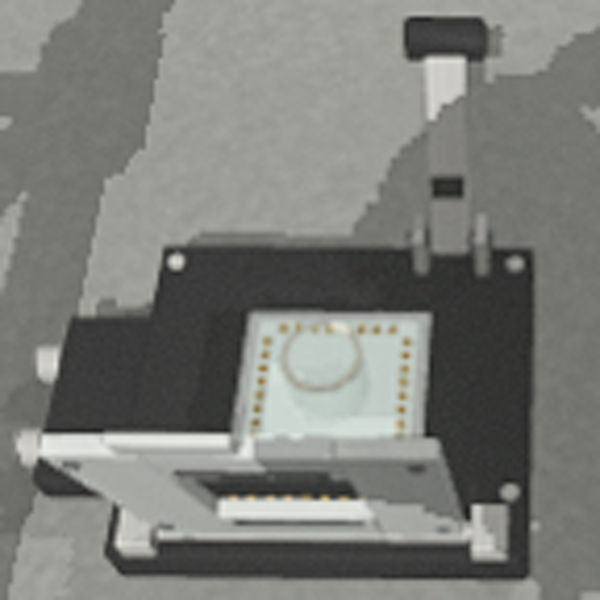

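```bash
cat > fit2.py <<'E'
from h import *
from scipy.optimize import least_squares
P=load('w1'); k=600/144
S=lambda u,v:(130+(u+.5)/k-.5,75+(v+.5)/k-.5)
c=.0245
W=lambda q,X:np.array([q[0]+np.cos(q[2])*X[0]-np.sin(q[2])*X[1],q[1]+np.sin(q[2])*X[0]+np.cos(q[2])*X[1],X[2]])
obs=[(S(165,248),(.06,-.055,.02)),(S(533,248),(-.06,-.055,.02)),(S(250,312),(c,-c,.0205)),(S(432,313),(-c,-c,.0205)),(S(321,357),(0,0,.0385))]
def res(q): return np.concatenate([np.array(proj(P,W(q,X)))-uv for uv,X in obs])
q=least_squares(res,[.64,.017,0]).x
print(q,np.degrees(q[2]),'\n',res(q).reshape(-1,2).round(2))
for a in (1.7,1.8,1.9,2.0,2.1,2.2):
    g=W(q,(-.034,-.049+.058*np.cos(a)-.004*np.sin(a),.0297+.058*np.sin(a)+.004*np.cos(a)))
    f=W(q,(-.042,.046-.084*np.cos(a)+.0035*np.sin(a),.022+.084*np.sin(a)+.0035*np.cos(a)))
    un=lambda X:((np.array(proj(P,X))-[130,75]+.5)*k).round(0)
    print(a,'grip',un(g),'frame near corner',un(f))
E
python3 fit2.py
```

```text
[ 0.64340361  0.01640669 -0.05391818] -3.089284205330024 
 [[-0.52 -1.42]
 [ 0.42 -1.19]
 [ 2.68  1.79]
 [-3.09  1.68]
 [ 0.46 -0.83]]
1.7 grip [439.  69.] frame near corner [443. 419.]
1.8 grip [440.  58.] frame near corner [442. 458.]
1.9 grip [441.  49.] frame near corner [441. 498.]
2.0 grip [443.  43.] frame near corner [441. 538.]
2.1 grip [445.  39.] frame near corner [441. 579.]
2.2 grip [446.  38.] frame near corner [442. 618.]
```

```bash
sed -i 's/^obs=.*/obs=[(S(165,248),(.06,-.055,.02)),(S(533,248),(-.06,-.055,.02)),(S(321,357),(0,0,.0385)),(S(447,262),(-.034,-.055,.02))]/' fit2.py; sed -i 's/,(S(447,262).*\]/]/' fit2.py; python3 fit2.py | head -4
```

```text
[ 0.6436294  0.0181192 -0.0566511] -3.2458688649235445 
 [[-0.68 -0.5 ]
 [ 0.42 -0.07]
 [ 0.22  0.39]]
```

```bash
sed -i 's/^HQ=.*/HQ=[0.6436,0.0181,-0.0560]/' h.py; python3 - <<'E'
from h import *
def F(a,e,rho=.064,x=-.029):
    return L(x,.046-rho*np.cos(a)+(.0035+e)*np.sin(a),.022+rho*np.sin(a)+(.0035+e)*np.cos(a))
o=ori(45,-90+HY)
robot.reach(F(1.85,.05),o)
for a in np.arange(1.8,.05,-.2):
    r=robot.move_linear(F(a,.008),o,feed=.12,f_stop=20)
    s=status.sense();print(round(a,2),r,s['eef_pos'].round(4),s['contact_force'].round(1))
    if r: break
else:
    r=robot.move_linear(F(0,.0),o,feed=.05,f_stop=12);s=status.sense();print(r,s['eef_pos'].round(4),s['contact_force'].round(1),s['clock'])
E
```

```text
1.8 False [0.6187 0.0913 0.0819] [ 0.5 -0.1 -0.5]
1.6 False [0.618  0.0791 0.0857] [ 0.  -0.7 -1. ]
1.4 False [0.6172 0.0661 0.087 ] [ 0.6  0.5 -0.3]
1.2 False [0.6164 0.0531 0.0858] [-0.5  0.3  0.1]
1.0 False [0.6156 0.0407 0.0819] [-0.8 -1.1  0.2]
0.8 False [0.6149 0.0292 0.0757] [ 0.6  1.2 -0.4]
0.6 False [0.6143 0.0193 0.0674] [-0.1 -0.4 -0.5]
0.4 False [0.6138 0.0112 0.0572] [ 0.  -0.2 -0.1]
0.2 False [0.6135 0.0052 0.0457] [-0.5 -0.4 -0.3]
True [0.6145 0.0026 0.0311] [-0.9  1.1  7.5] 8.5917
```

```bash
python3 - <<'E'
from h import *
a,P=grab('scene','s1'); b,Q=grab('top','t1'); show('c1',a[150:235,255:340],b[125:205,200:280])
E
```

```text
(no output)
```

View pics/c1.png

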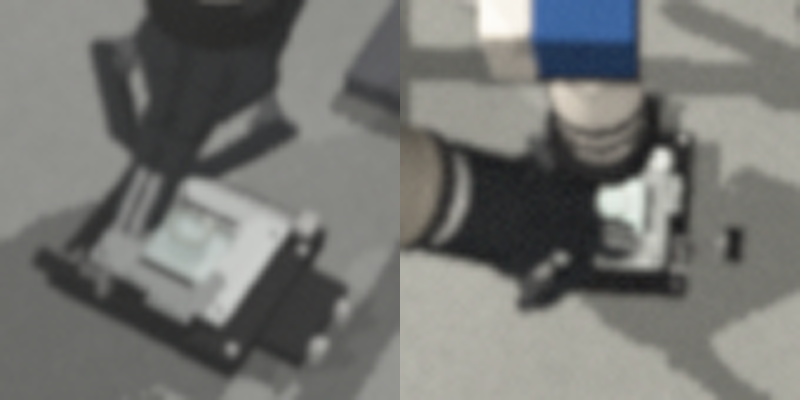

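Scene crop: the frame plate lies flat over the chip with the window around the well; the lever is still open. Next, the lever.

```bash
python3 - <<'E'
from h import *
o=ori(45,-90+HY)
robot.move_linear(L(-.05,.13,.15),o,feed=.25)
robot.reach([.42,.03,.26],ori(0,0))
o=ori(45,90+HY)
def G(a,e,rho=.062,x=-.034):
    return L(x,-.049+rho*np.cos(a)-(.010+e)*np.sin(a),.0297+rho*np.sin(a)+(.010+e)*np.cos(a))
robot.reach(L(-.05,-.17,.12),o)
robot.move_linear(G(2.2,.04),o,feed=.2)
for a in np.arange(2.0,.05,-.2):
    r=robot.move_linear(G(a,.008),o,feed=.12,f_stop=20)
    s=status.sense();print(round(a,2),r,s['eef_pos'].round(4),s['contact_force'].round(1))
    if r: break
else:
    r=robot.move_linear(G(0,-.004),o,feed=.05,f_stop=12);s=status.sense();print(r,s['eef_pos'].round(4),s['contact_force'].round(1))
a,P=grab('scene','s2')
robot.move_linear(L(-.045,-.13,.12),o,feed=.2);print(status.sense()['clock'])
b,P=grab('scene','s3')
show('c2',a[150:235,255:340],b[150:235,255:340])
E
```

```text
2.0 False [ 0.6047 -0.0706  0.0794] [-1.   0.6 -0.4]
1.8 False [ 0.6054 -0.0605  0.0865] [-0.7 -1.5  4. ]
1.6 False [ 0.6062 -0.0488  0.0922] [-0.3 -2.4  8.6]
1.4 False [ 0.6069 -0.036   0.0951] [ 0.5 -0.9  7.5]
1.2 False [ 0.6071 -0.0231  0.0939] [ 0.   0.2 -0.4]
1.0 False [ 0.6075 -0.0104  0.0908] [ 0.5 -0.3 -0.7]
0.8 False [0.6082 0.0016 0.0862] [-0.5  0.8  0.5]
0.6 False [0.6089 0.0122 0.0793] [ 0.6  0.  -0. ]
0.4 False [0.6094 0.0212 0.0702] [ 0.  -0.1 -0. ]
0.2 False [0.6098 0.0283 0.0594] [-0.4  0.5  0.6]
True [0.6112 0.0312 0.0438] [-2.5 -3.4 10.3]
19.775
```

View pics/c2.png

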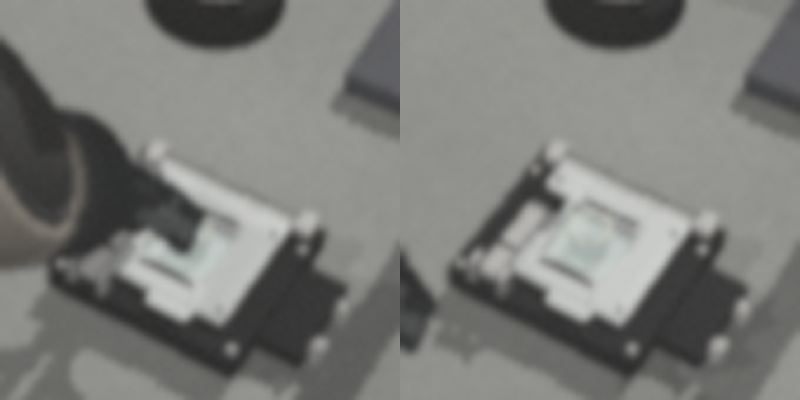

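Lever now lies across the frame. Wrist looks at well and at cap for fine positions.

```bash
python3 - <<'E'
from h import *
robot.reach(L(-.01,-.14,.13),ori2(45,90+HY)); robot.dwell(.15)
a,P=grab('wrist','w2')
robot.move_gripper(.05)
robot.reach([.46,-.39,.16],ori2(40,33)); robot.dwell(.15)
b,Q=grab('wrist','w3')
def crop(i,P,X,n):
    u,v=map(int,proj(P,X)); u=max(n,min(u,511-n));v=max(n,min(v,383-n)); print(u-n,v-n,n); return i[v-n:v+n,u-n:u+n]
show('c3',crop(a,P,L(0,0,.03),72),crop(b,Q,[.5,-.36,.01],50))
print(status.sense()['clock'])
E
```

```text
195 81 72
206 181 50
24.5667
```

View pics/c3.png

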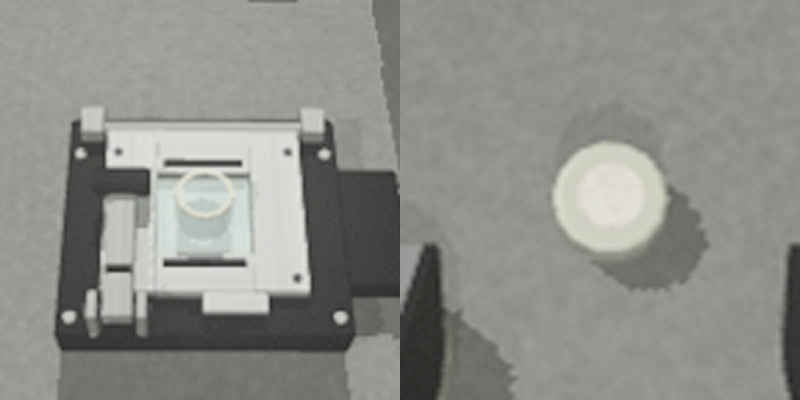

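Left: frame flat, lever bar across with grip at (122,182); well rim ellipse centre (205,193). Right: cap top circle centre (210,196), width 114 (of crop).

```bash
python3 - <<'E'
from h import *
P=load('w2');Q=load('w3')
f=lambda u,v:(195+(u+.5)/2.7778-.5,81+(v+.5)/2.7778-.5)
g=lambda u,v:(206+(u+.5)/4-.5,181+(v+.5)/4-.5)
w=at(P,*f(205,193.5),.0385);l=at(P,*f(175,193.5),.0385);r=at(P,*f(235,193.5),.0385)
print('well',w,'diam',np.linalg.norm(l-r))
A,B,C,D=[at(P,*f(*p),.02) for p in((57,333),(353,333),(73,121),(331,121))]
print('corner centre',(A+B+C+D)/4,'dx',np.linalg.norm(A-B),'dy',np.linalg.norm(A-C),'yaw',np.arctan2(*(B-A)[1::-1]),np.arctan2(*(D-C)[1::-1]))
c=at(Q,*g(210,196),.015);print('cap',c,'diam',np.linalg.norm(at(Q,*g(153,196),.015)-at(Q,*g(267,196),.015)),np.linalg.norm(at(Q,*g(210,142),.015)-at(Q,*g(210,250),.015)))
# ellipse fit of cap
im=cv2.imread('pics/w3_raw.png');s=cv2.resize(im[181:281,206:306],None,fx=4,fy=4,interpolation=2)
m=(s.min(2)>185).astype(np.uint8);cs=max(cv2.findContours(m,0,1)[0],key=cv2.contourArea);print(cv2.fitEllipse(cs))
for t,h in((40,33),):
  for nm,p in(('pick',c),('pick+',c+[0,0,.1])):print(nm,kin.inverse_kinematics([p[0],p[1],p[2]+.0],ori(t,h)).round())
for h in(30,38,45):
  for z in(.04,.08): r=kin.inverse_kinematics([w[0],w[1],z],ori(40,h));print(h,z,None if r is None else r.round())
E
```

```text
well [0.64406286 0.01704994 0.0385    ] diam 0.02421237374037396
corner centre [0.64399278 0.0170836  0.02      ] dx 0.11683420808033962 dy 0.10700592880715859 yaw -0.05595582686970665 -0.055352710532661255
cap [ 0.50249799 -0.36096811  0.015     ] diam 0.03297158453132236 0.03201063505500294
((208.29551696777344, 196.78585815429688), (102.95740509033203, 105.90184020996094), 82.09051513671875)
pick [-62.  46.  94.  50.  57. 140.]
pick+ [-62.  37.  92.  45.  64. 150.]
30 0.04 [-19.  37. 110.  83.  29. 146.]
30 0.08 [-19.  33. 109.  74.  30. 157.]
38 0.04 [-21.  38. 107.  74.  35. 148.]
38 0.08 [-21.  34. 106.  67.  37. 156.]
45 0.04 [-23.  40. 104.  66.  40. 148.]
45 0.08 [-23.  36. 103.  61.  43. 155.]
```

```bash
cat >> h.py <<'E'
H=38; hv=np.array([np.cos(np.radians(H)),np.sin(np.radians(H)),0]); av=np.array([*(hv[:2]*np.sin(np.radians(40))),-np.cos(np.radians(40))])
C=np.array([.5023,-.3610,0]); Wl=np.array([.6440,.0170,0]); OT=ori(40,H)
E
python3 - <<'E'
from h import *
p=C+.007*hv+[0,0,.0078]
robot.reach(p-.09*av,OT)
print(robot.move_linear(p,OT,feed=.08,f_stop=8),status.sense()['eef_pos'].round(4),p.round(4))
robot.move_gripper(.0,grip_force=30)
s=status.sense();print(s['width'],s['gripper_force'],s['eef_pos'].round(4),s['clock'])
a,_=grab('wrist','w4'); b,_=grab('scene','s4')
show('c4',a[150:330,160:340],b[255:335,130:210])
robot.move_linear(list(s['eef_pos']+[0,0,.11]),OT,feed=.15);s=status.sense();print(s['width'],s['clock'])
E
```

```text
False [ 0.5078 -0.3572  0.0082] [ 0.5078 -0.3567  0.0078]
0.03132569374194042 29.880711551522836 [ 0.5078 -0.3572  0.0084] 28.6667
0.031257583256206686 29.65
```

View pics/c4.png

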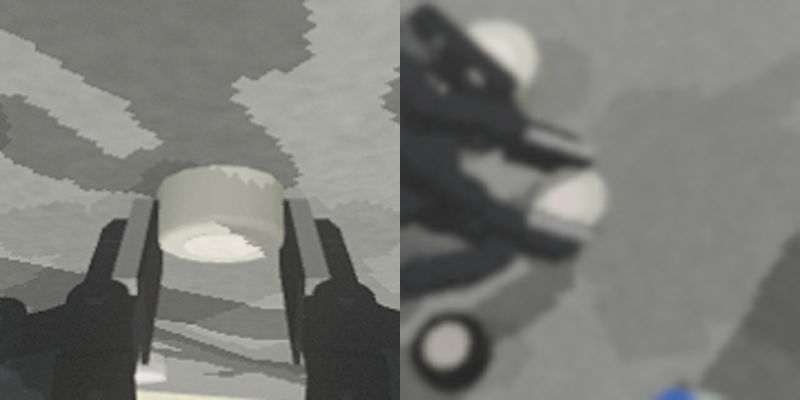

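The cap is between the pad tips (left crop 158–285, 165–260), width 31 mm, held near the tip. I'll check numerically that it hasn't slipped during the lift.

```bash
python3 - <<'E'
from h import *
b,P5=grab('wrist','w5'); a=cv2.imread('pics/w4_raw.png');P4=load('w4')
import cv2
def edge(i): return cv2.Canny(i[215:275,225:295],40,90)
for n,i in(('w4',a),('w5',b)):
    roi=i[215:275,225:295].astype(int); m=((roi.min(2)>140)&(roi[:,:,2]-roi[:,:,0]>8)).astype(np.uint8)
    k=max(cv2.findContours(m,0,1)[0],key=cv2.contourArea);print(n,cv2.boundingRect(k),cv2.contourArea(k),cv2.minAreaRect(k))
t=a[222:270,230:290];
r=cv2.matchTemplate(b,t,cv2.TM_CCOEFF_NORMED);print(cv2.minMaxLoc(r))
# model silhouette of level cap at C, and offsets along heading
th=np.linspace(0,6.283,60)
for d in(-.004,0,.004):
    pts=np.array([proj(P4,C+d*hv+[.017*np.cos(x),.017*np.sin(x),z]) for x in th for z in(0,.015)]);print(d,pts.min(0).round(1)-[225,215],np.ptp(pts,0).round(1))
s=status.sense();print(s['eef_pos'].round(4),s['width'])
E
```

```text
w4 (6, 9, 56, 45) 1980.5 ((33.5, 31.0), (44.0, 55.0), 90.0)
w5 (7, 31, 48, 23) 610.5 ((30.5, 42.0), (22.0, 47.0), 90.0)
(-0.5443167686462402, 0.9597551822662354, (369, 213), (230, 222))
-0.004 [4.1 3.9] [62.  47.3]
0 [4.7 7.2] [60.6 45.9]
0.004 [ 5.4 10.3] [59.2 44.6]
[ 0.5074 -0.3567  0.1171] 0.031185547672748358
```

```bash
python3 - <<'E'
from h import *
p=C+.007*hv+[0,0,.0078]; t=Wl-.0018*hv+(p-C)
robot.reach(list(t-.15*hv+[0,0,.10]),OT)
robot.move_linear(list(t+[0,0,.048]),OT,feed=.15)
robot.dwell(.3)
s=status.sense();print(s['eef_pos'].round(4),(t+[0,0,.048]).round(4),s['width'],s['contact_force'].round(1))
r=robot.move_linear(list(t+[0,0,.0255]),OT,feed=.03,f_stop=4)
s=status.sense();print(r,s['eef_pos'].round(4),'expected seat z',.0084+.0275,s['width'],s['contact_force'].round(1),s['clock'])
a,_=grab('scene','s6');b,P=grab('wrist','w6')
print(cv2.minMaxLoc(cv2.matchTemplate(b,cv2.imread('pics/w4_raw.png')[222:270,230:290],5))[1::2])
E
```

```text
[0.648  0.0198 0.056 ] [0.6481 0.0202 0.0558] 0.03113966735191711 [-0.1  0.3 -0.1]
True [0.6486 0.0202 0.0359] expected seat z 0.0359 0.03126262990768987 [ 2.  -0.7  2.3] 32.95
(0.736483097076416, (230, 222))
```

Contact at exactly the expected seating height. Release and back off.

```bash
python3 - <<'E'
from h import *
robot.move_gripper(.044)
s=status.sense();print(s['width'],s['contact_force'].round(1))
p=s['eef_pos']
print(robot.move_linear(list(p-.06*av),OT,feed=.08,f_stop=10))
robot.move_linear(list(p-.10*av-.10*hv),OT,feed=.2)
robot.reach(L(-.01,-.16,.15),ori2(45,90+HY)); robot.dwell(.2)
a,P=grab('wrist','w7');b,_=grab('scene','s7')
u,v=map(int,proj(P,L(0,0,.03)));print(u,v,status.sense()['clock'])
show('c7',a[v-60:v+60,u-60:u+60],b[150:235,255:340])
im=cv2.imread('pics/c7.png');cap=np.array([proj(P,Wl+[.017*np.cos(x),.017*np.sin(x),.0425]) for x in np.linspace(0,6.28,40)])
q=((cap-[u-60,v-60])*400/120).astype(int)
for i in q[::5]: im[i[1],i[0]]=(0,0,255)
cv2.imwrite('pics/c7.png',im)
E
```

```text
0.04393933309450787 [5.8 1.2 4.2]
False
267 149 38.05
```

View pics/c7.png

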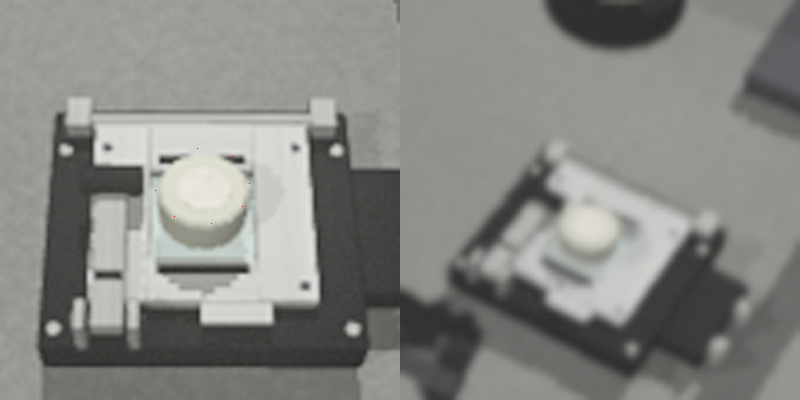

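The cap sits level on the well at crop (204,188), matching the predicted outline dots. The frame is flat and the lever is across it, so I'm handing in.

```bash
python3 -c "
from h import *
print(robot.job_done())"
```

```text
the job is handed in; nothing more can be done
None
```

The job is handed in at about 38 s: from the last pictures, the frame is folded flat, the lever is shut over it, and the white cap sits level and centred on the well. The microscope and the bystanders were not touched as far as I could tell; the hand-in gave no verdict.

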